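# Tip a carton into the labelling cradle and lock it

## Robot

A 6-joint arm with a two-finger parallel gripper is mounted at the origin on the work surface; the furniture and walls round the work are solid. World frame = base frame: x ahead of the robot, y to its left, z up, the work surface at z = 0. Lengths are in m, angles in rad, forces in N, time in s.
With the tool pointing down it reaches from about 0.325 to 0.875 m from the base axis. Payload 4.4 kg.
Tool frame: the origin (TCP) lies midway between the tips of the shut fingers; the grasp point (between the pads) lies 19 mm behind it; y points along the fingers, z is the direction in which the jaws open and shut, and the axes are right-handed (so a half turn about y gives the same grasp; the last joint's range is limited). The gripper opens to 85 mm and grips with 20 to 120 N. Pads are 22 mm wide; open, the fingers measure 114 mm over their backs; the gripper's body (76 mm by 85 mm) begins 54 mm behind the grasp point. The pads swing forward as they close: fully open they stand 13 mm farther back than shut.
Start: joints at [-1.417, 0.207, 1.542, -0, 1.393, -0.15], TCP at [0.173, -0.549, 0.231] pointing down, gripper open.
Joint ranges: [-2.73, 2.73], [-0.86, 2.22], [0.23, 2.46], [-1.11, 4.25], [0.08, 2.63], [-2.82, 2.82]. Speed limits (rad/s): [2.79, 2.79, 3.14, 3.14, 3.14, 3.14].

## Interface

Orientations are given as a 3x3 rotation matrix whose columns are the frame's x, y, z axes.
In Python, from bench import arm, get_image, camera_params gives the robot as it stands. The module is installed in compiled form; this text tells all that it offers.
- The arm moves only by the tool arm_command, never from a script. Its argument "plan" is a list of rows, each a list of 5 numbers: the shift along the tool's x, y, z in cm, then the turn about the tool's y in rad, then the finger opening in cm, from 0 to 8.54. A call has 1 to 20 rows; each row is the pose to reach, as a shift and turn from the pose commanded when the call began, along the tool's axes at that moment; what a row does not reach only later rows make up. A row lasts 1/10 s, in which the tool goes at most 50 mm and 8.59 degrees, less where a joint would pass 70% of its speed; a pose out of reach is approached as far as the arm can. A call with a gripper value outside its range is refused whole. The fingers move at their own pace and stop on an object; "grip_force" is the grip in N (left out, the last holds). Time passes only in rows, so rows that repeat a pose let the fingers close. It gives the time, the measured TCP pose, the force and the opening at its end, in the units of the state.
- arm.observe(): the state, without advancing time (a new reading comes with each control period).
- get_image(name): name is "side" or "top"; returns the picture (420x560x3 uint8, blue, green, red); there is no depth.
- camera_params(name): a dict with "K" (3x3 intrinsics, pixels), "k1" (the pictures are not rectified: a ray, as slopes to the right and down, at radius r is drawn at 1 + k1 r^2 times it, then the intrinsics apply), "T" (4x4, takes a point from camera to world coordinates). Camera axes: x right, y down, z forward; pixel columns grow to the right and rows downward; lengths in m; the calibration is good to about 2 mm. A picture is of the moment at which its call begins. camera_params takes no time and is no camera call.
- arm.close_job(): hands the job in, once; it reports no verdict.
The state is a dict: "t": time; "joints": joint angles; "qd": joint speeds; "effort": joint torques, N m; "position": TCP position; "ee_rot": TCP orientation; "force": force on the tool from outside, world axes, zero at the start; "torque": the same for the moment, N m; "finger_gap": finger opening in m.
Only numpy, scipy, OpenCV 4.12 (cv2) and the standard library are available. Lean on these libraries where they do the work, as an engineer would, in place of code of your own. Each camera call takes 0.05 s, during which the arm holds its last target.

## Task

A carton stands on end at the open end of the aluminium labelling cradle. Only by pushing, without picking the carton up, tip it over so that it lies flat in the channel, push it along until its end is flush against the end stop, and then flip the hinged hold-down bar over so that it rests on the carton. Leave the other loose things on the table where they are.

Things in the scene. Friction and masses are not known exactly. Their poses are not given: they have to be found in the camera images.
- cradle: Labelling cradle fixed to the table: aluminium plate 340 x 168 mm, 6 mm thick (y = -76 to +92 mm), origin on its underside. x runs along the channel from the open end (x = -170 mm) to the end stop; y points to the side where the hold-down bar is hinged; z up. Two grey guide rails, inner faces at y = +-61 mm, from x = -70 to +160 mm, tops at z = 20 mm. Position and heading vary.
- end_stop (a point): Centre of the face of the end stop, an upright aluminium plate 134 mm wide across the far end of the channel; cradle frame x = 150, y = 0, z = 28 mm; the plate's top is at z = 50 mm.
- carton: White printed carton 94 x 54 x 178 mm, 0.13 to 0.24 kg, standing on end on the cradle's plate near cradle x = -118 mm. Origin at the centre of the end it stands on; z along its 178 mm length (up at the start), y along its 54 mm thickness, towards the end stop at the start, x along its width. It falls over by itself once tilted about 17 degrees, and then lies 54 mm high.
- carton_edge (a point): Middle of the carton's lower edge that faces the end stop (carton frame 0, 27, 0 mm): the edge it tips about. It stays down on the plate, 6 mm above the table, all the time the carton is tipped and slid.
- carton_top (a point): Middle of the carton's upper end face at the start (carton frame 0, 0, 178 mm); once the carton lies down this is the end that meets the end stop.
- hold_bar (a joint): Hinge angle of the steel hold-down bar, rad: 0 = open, leaning 0.35 outward (to cradle +y) from upright; 0.35 = upright; about 1.92 = level, on the lying carton. Its weight keeps it open; it falls onto the carton once past upright. 24 mm wide, 8 mm thick, 92 mm long, 0.10 kg, rubber foot near the tip. Hinge axis parallel to the channel at cradle x = 85, y = 82, z = 70 mm.
- hold_bar_tip (a point): Free end of the hold-down bar, on its centre line, 92 mm from the hinge; z axis points outward along the bar.
- spare_carton: Another standing carton of the same kind (94 x 54 x 178 mm), on the table off the cradle's open end; leave it. Origin at the centre of its underside.
- tub: Round teal lidded tub, 70 x 78 x 34 mm, on the robot's side of the cradle; leave it. Origin at the centre of its underside.
- loose_thermometer: White hand-held thermometer, 143 x 33 x 33 mm, lying off the cradle's open end; leave it. Origin at the centre of its underside, x along its length.
- driver: Green screwdriver, 137 x 27 x 28 mm, lying on the robot's side of the cradle; leave it. Origin at the centre of its underside, x along its length.
Not all that is in view belongs to the job. What is shaped like the carton but purple or yellow is not meant.

How it is judged:
On the way, in this order (a step that is already met when the one before it is completed fails the run):
1. the carton lies flat in the channel on its broad side, not yet at the stop (angle between carton_top's own z axis and vertical between 1.5 and 1.64 rad and height (world z) of carton_edge below 0.016 m and z of carton_top in the frame of cradle below 0.045 m), for 0.2 s.
2. the carton is flush against the end stop (all of step 1 and x of carton_top in the frame of cradle above 0.145 m and angle between the z axis of carton and the x axis of cradle, either way round below 0.08 rad), for 0.2 s.
3. the hold-down bar rests on the carton (value of joint hold_bar above 1.84 rad and contact force between hold_bar and carton above 0.05 N), for 0.2 s.
At the end, for the whole second after the job is handed in: The carton lies flat on its broad side in the cradle, its end within 5 mm of the end stop and its length within 0.08 rad of the channel, at rest, and the hold-down bar is down (joint over 1.84 rad) and in contact with it (all of step 2 and all of step 3 and linear speed of carton below 0.01 m/s); the robot touches nothing.
It fails at once if the carton is lifted: its tipping edge is more than 20 mm above the plate (height (world z) of carton_edge above 0.026 m).
It fails at once if the other standing carton is moved more than 20 mm or tipped over (distance of spare_carton from where it was at the start of the episode above 0.02 m or angle between spare_carton's own z axis and vertical above 0.3 rad).
It fails at once if the tub is moved more than 20 mm or tipped over (distance of tub from where it was at the start of the episode above 0.02 m or angle between tub's own z axis and vertical above 0.3 rad).
It fails at once if the thermometer is moved more than 20 mm or tipped over (distance of loose_thermometer from where it was at the start of the episode above 0.02 m or angle between loose_thermometer's own z axis and vertical above 0.3 rad).
It fails at once if the screwdriver is moved more than 20 mm or tipped over (distance of driver from where it was at the start of the episode above 0.02 m or angle between driver's own z axis and vertical above 0.3 rad).
It also fails if it takes over 51 s, if anything falls off the work surface, if the arm or the gripper's body presses on something with over 40 N, if the wrist force passes 120 N, or if a joint passes its speed limit or range.

## Working session

There is one attempt and no reset: what is moved stays moved. The work goes in short steps, Python scripts to look and compute and a tool call to move; the robot and the scene stay as the last step left them, time stands still between calls to the robot, and variables do not carry over. Pictures are saved under pics/ and viewed, and the job is handed in when it is done.

Besides the shell and the picture viewer there is one more tool, called after "Emit:" by a JSON object that holds its "method" and its "body". arm_command: Moves the arm, as the interface text tells. Its arguments: {"type":"object","properties":{"plan":{"type":"array"},"grip_force":{"type":"number"}},"required":["plan"]}

```bash
mkdir -p pics; python3 - <<'E'
from bench import arm,get_image,camera_params
import cv2,numpy as np
np.set_printoptions(precision=4,suppress=True)
for n in("side","top"):
    cv2.imwrite(f"pics/{n}0.png",get_image(n)); p=camera_params(n); print(n,p["K"],p["k1"],p["T"],sep="\n")
s=arm.observe()
for k,v in s.items(): print(k,np.array(v))
E
```

```text
side
[[406.1549   0.     276.5403]
 [  0.     406.1549 214.4876]
 [  0.       0.       1.    ]]
0.011515747685010678
[[-0.9053 -0.3367  0.259   0.2606]
 [-0.4247  0.7313 -0.5337  0.6559]
 [-0.0097 -0.5932 -0.805   0.9514]
 [ 0.      0.      0.      1.    ]]
top
[[421.6274   0.     286.978 ]
 [  0.     421.6274 204.4983]
 [  0.       0.       1.    ]]
0.031057483850439997
[[ 0.0102 -0.9848  0.1737  0.3492]
 [-0.9986 -0.019  -0.0494  0.1333]
 [ 0.052  -0.1729 -0.9836  1.1139]
 [ 0.      0.      0.      1.    ]]
t 0.1
joints [-1.4165  0.2074  1.5428  0.      1.3935 -0.1505]
qd [ 0.0009 -0.0022 -0.0032 -0.0007  0.0011 -0.0003]
effort [ -0.0006 -38.4096 -29.255   -0.0002   0.0049   0.    ]
position [ 0.1724 -0.5478  0.2302]
ee_rot [[-0.9539 -0.0003  0.3001]
 [-0.3001  0.0021 -0.9539]
 [-0.0003 -1.     -0.0021]]
force [-0.6625 -0.0918 -0.5883]
torque [-0.0278  0.0219 -0.0235]
finger_gap 0.08560507397933423
```

View pics/side0.png

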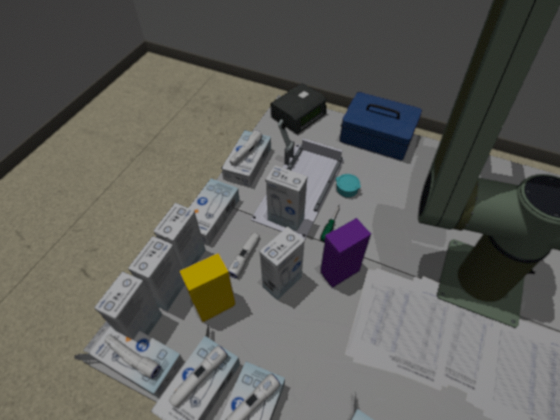

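View pics/top0.png

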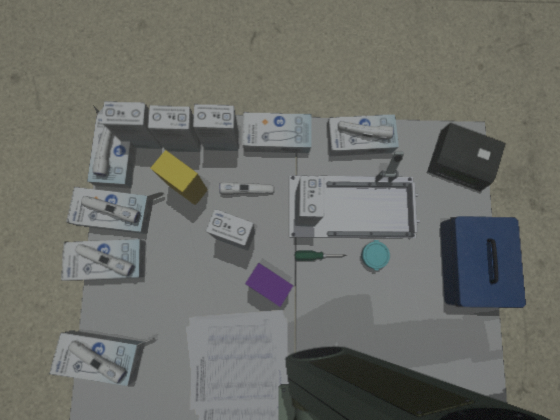

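```bash
python3 - <<'E'
import cv2
a=cv2.imread("pics/top0.png")[160:280,270:430]
cv2.imwrite("pics/top0z.png",cv2.resize(cv2.convertScaleAbs(a,alpha=1.4),None,fx=5,fy=5,interpolation=cv2.INTER_CUBIC))
a=cv2.imread("pics/side0.png")[110:240,230:370]
cv2.imwrite("pics/side0z.png",cv2.resize(cv2.convertScaleAbs(a,alpha=1.4),None,fx=4.5,fy=4.5,interpolation=cv2.INTER_CUBIC))
E
```

```text
(no output)
```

View pics/top0z.png

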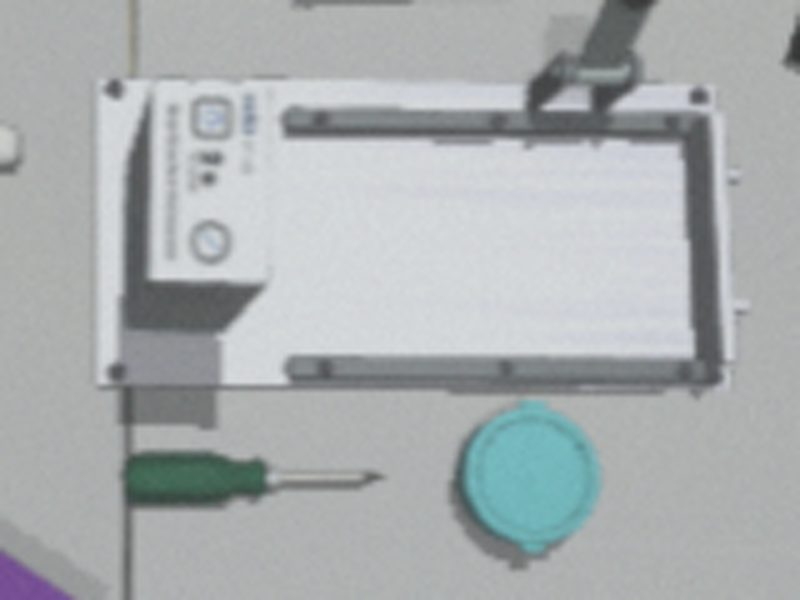

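View pics/side0z.png

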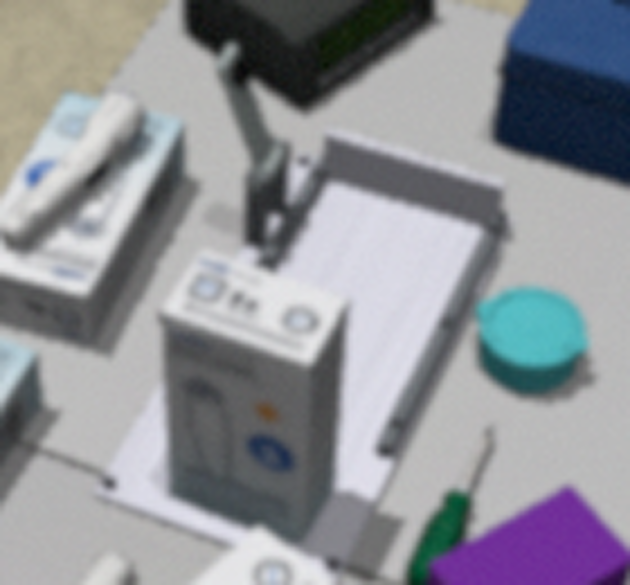

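```bash
cat > h.py <<'E'
import numpy as np,cv2
from bench import arm,get_image,camera_params
np.set_printoptions(precision=4,suppress=True)
def ray(n,px):
    p=camera_params(n);K=p["K"]
    d=np.array([(px[0]-K[0,2])/K[0,0],(px[1]-K[1,2])/K[1,1]]);s=d.copy()
    for _ in range(20): s=d/(1+p["k1"]*(s@s))
    T=np.array(p["T"]); return T[:3,3],T[:3,:3]@np.array([s[0],s[1],1.])
def onz(n,px,z):
    o,d=ray(n,px); return o+d*(z-o[2])/d[2]
def proj(n,P):
    p=camera_params(n);K=p["K"];T=np.linalg.inv(p["T"]);c=T[:3,:3]@np.asarray(P)+T[:3,3];s=c[:2]/c[2]
    s=s*(1+p["k1"]*(s@s));return np.array([K[0,0]*s[0]+K[0,2],K[1,1]*s[1]+K[1,2]])
E
python3 - <<'E'
from h import *
z=lambda u,v,s=5,o=(270,160):((u+.5)/s-.5+o[0],(v+.5)/s-.5+o[1])
C=[onz("top",z(*q),.006) for q in [(97,80),(97,385),(724,86),(732,385)]]
print(np.array(C)); 
for a,b in((0,1),(2,3),(0,2),(1,3)): print(np.linalg.norm(C[a]-C[b]))
Q=[onz("top",z(*q),.184) for q in [(152,83),(150,282),(268,283),(272,83)]]
print(np.array(Q)); print([np.linalg.norm(Q[i]-Q[i-1]) for i in range(4)])
o=(230,110)
print("side"); C=[onz("side",z(*q,4.5,o),.006) for q in [(98,490),(335,575)]];print(np.array(C))
Q=[onz("side",z(*q,4.5,o),.184) for q in [(200,250),(163,310),(310,360),(350,302)]]
print(np.array(Q)); print([np.linalg.norm(Q[i]-Q[i-1]) for i in range(4)])
E
```

```text
[[ 0.6243  0.073   0.006 ]
 [ 0.459   0.0715  0.006 ]
 [ 0.6286 -0.271   0.006 ]
 [ 0.4645 -0.2682  0.006 ]]
0.16529325603951298
0.16418259074853223
0.3439999009528995
0.33973957224755924
[[0.5793 0.0577 0.184 ]
 [0.4879 0.0581 0.184 ]
 [0.4884 0.0051 0.184 ]
 [0.5805 0.0028 0.184 ]]
[np.float64(0.054859654774271925), np.float64(0.09142180942116669), np.float64(0.05303733584093162), np.float64(0.09219403404951276)]
side
[[0.6243 0.0723 0.006 ]
 [0.4619 0.0686 0.006 ]]
[[0.5804 0.0068 0.184 ]
 [0.5796 0.0567 0.184 ]
 [0.4907 0.0558 0.184 ]
 [0.4871 0.0078 0.184 ]]
[np.float64(0.09326720213744183), np.float64(0.04988270109950054), np.float64(0.08887492351392215), np.float64(0.04822283525676882)]
```

```bash
python3 - <<'E'
from h import *
Rc=lambda yaw:np.array([[np.sin(yaw),np.cos(yaw),0],[-np.cos(yaw),np.sin(yaw),0],[0,0,1]])
R=Rc(.013);o=np.array([.536,-.0988,0])
for nm,p in dict(hinge=(85,82,70),tip=(85,113.5,156.4),stop=(150,0,50),stopL=(150,67,50),stopR=(150,-67,50),rail=(-70,61,20),bl=(-170,92,6)).items():
    w=o+R@np.array(p)/1000; print(nm,w,proj("top",w),proj("side",w))
for nm,q,z in (("spare",(231,222),.178),("spareR",(252,244),.178),("spareRb",(253,221),.178),("therm R",(273,188),.015),("black L",(432,160),.09),("blackcorner",(440,122),.09),("box corner",(396,152),.054),("box c2",(331,153),.054),("purple",(268,263),.13)):
    print(nm,onz("top",q,z))
E
```

```text
hinge [ 0.6191 -0.1827  0.07  ] [389.415  173.7662] [289.584 145.849]
tip [ 0.6506 -0.1823  0.1564] [399.4016 152.0786] [280.1655 121.2198]
stop [ 0.5379 -0.2488  0.05  ] [413.3508 206.5728] [321.5588 144.5693]
stopL [ 0.6049 -0.2479  0.05  ] [411.9629 181.4084] [301.8568 138.6161]
stopR [ 0.471  -0.2497  0.05  ] [414.7972 232.2789] [341.793  150.6781]
rail [ 0.5961 -0.028   0.02  ] [326.9501 185.4556] [275.103  193.9997]
bl [0.6258 0.0724 0.006 ] [289.2366 175.0704] [250.9127 218.3547]
spare [0.4725 0.2105 0.178 ]
spareR [0.4244 0.1628 0.178 ]
spareRb [0.4756 0.1618 0.178 ]
therm R [0.5871 0.1159 0.015 ]
black L [ 0.6525 -0.2876  0.09  ]
blackcorner [ 0.755  -0.3134  0.09  ]
box corner [ 0.6828 -0.207   0.054 ]
box c2 [ 0.6758 -0.0342  0.054 ]
purple [0.3849 0.1264 0.13  ]
```

Emit:
{"method": "arm_command", "body": {"plan": [[-53.8, 0, -50.6, -1.279, 5], [-53.8, 0, -50.6, -1.279, 5], [-53.8, 0, -50.6, -1.279, 5], [-53.8, 0, -50.6, -1.279, 5], [-53.8, 0, -50.6, -1.279, 5], [-53.8, 0, -50.6, -1.279, 5], [-53.8, 0, -50.6, -1.279, 5], [-53.8, 0, -50.6, -1.279, 5], [-53.8, 0, -50.6, -1.279, 5], [-53.8, 0, -50.6, -1.279, 5], [-53.8, 0, -50.6, -1.279, 5], [-53.8, 0, -50.6, -1.279, 5], [-53.8, 0, -50.6, -1.279, 5], [-53.8, 0, -50.6, -1.279, 5], [-53.8, 0, -50.6, -1.279, 5], [-53.8, 0, -50.6, -1.279, 5], [-53.8, 0, -50.6, -1.279, 5], [-53.8, 0, -50.6, -1.279, 5], [-53.8, 0, -50.6, -1.279, 5], [-53.8, 0, -50.6, -1.279, 5]]}}

```text
t: 2.1
position: [0.5336, 0.0945, 0.2314]
ee_rot: [[0.011, -0.0, 1.0], [-1.0, -0.0, 0.011], [0.0, -1.0, -0.0]]
force: [-1.1, 1.0, 0.2]
finger_gap: 0.0501
```

Emit:
{"method": "arm_command", "body": {"plan": [[0, 4, 0, 0, 5], [0, 8.6, 0, 0, 5], [0, 8.6, 0, 0, 5], [0, 8.6, 0, 0, 5]]}}

```text
t: 2.5
position: [0.5332, 0.0951, 0.1451]
ee_rot: [[0.012, -0.002, 1.0], [-1.0, 0.0, 0.012], [-0.0, -1.0, -0.002]]
force: [0.3, 0.1, 0.2]
finger_gap: 0.0499
```

```bash
python3 - <<'E'
from h import *
s=get_image("side");t=get_image("top");cv2.imwrite("pics/side1.png",s)
a=s[100:280,200:400];b=t[130:280,200:430]
cv2.imwrite("pics/s1z.png",cv2.resize(cv2.convertScaleAbs(a,alpha=1.4),None,fx=3,fy=3,interpolation=3))
cv2.imwrite("pics/t1z.png",cv2.resize(cv2.convertScaleAbs(b,alpha=1.4),None,fx=3,fy=3,interpolation=3))
print(arm.observe()["position"])
E
```

```text
[0.5359 0.0953 0.148 ]
```

View pics/s1z.png

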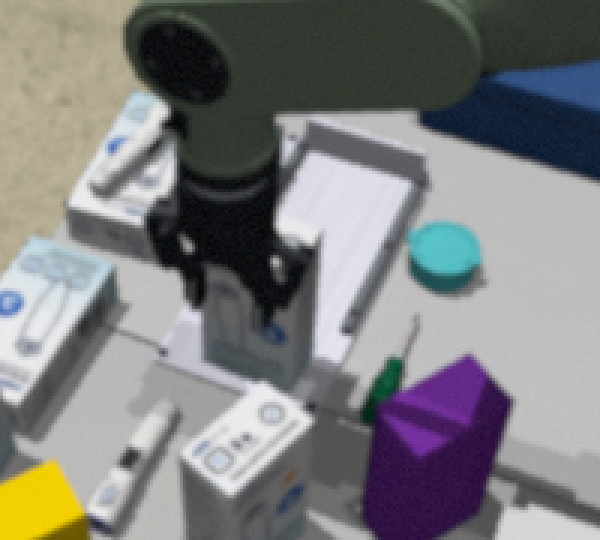

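View pics/t1z.png

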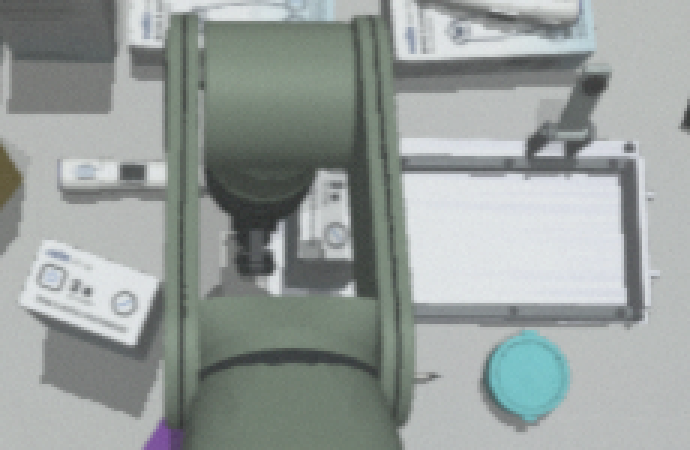

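Emit:
{"method": "arm_command", "body": {"plan": [[1, 0, 0, 0, 5], [2, 0, 0, 0, 5], [2.4, 0, 0, 0, 5], [2.8, 0, 0, 0, 5], [3.2, 0, 0, 0, 5], [3.6, 0, 0, 0, 5], [4, 0, 0, 0, 5], [4.4, 0, 0, 0, 5], [4.8, 0, 0, 0, 5], [5.2, 0, 0, 0, 5]]}}

```text
t: 3.6
position: [0.5345, 0.0433, 0.1452]
ee_rot: [[0.013, -0.0, 1.0], [-1.0, -0.0, 0.013], [-0.0, -1.0, -0.0]]
force: [-0.3, -0.7, 0.7]
finger_gap: 0.0499
```

```bash
python3 - <<'E'
from h import *
s=get_image("side")
a=s[100:280,200:400]
cv2.imwrite("pics/s2z.png",cv2.resize(cv2.convertScaleAbs(a,alpha=1.4),None,fx=3,fy=3,interpolation=3))
E
```

```text
(no output)
```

View pics/s2z.png

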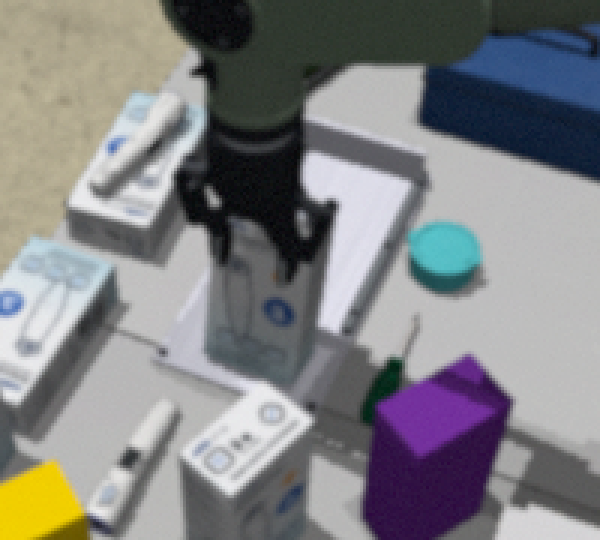

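Emit:
{"method": "arm_command", "body": {"plan": [[0.3, 0, 0, 0, 5], [0.6, 0, 0, 0, 5], [0.9, 0, 0, 0, 5], [1.2, 0, 0, 0, 5], [1.5, 0, 0, 0, 5], [1.8, 0, 0, 0, 5], [2.1, 0, 0, 0, 5], [2.4, 0, 0, 0, 5], [2.7, 0, 0, 0, 5], [3.0, 0, 0, 0, 5], [3.0, 0, 0, 0, 5], [3.0, 0, 0, 0, 5], [3.0, 0, 0, 0, 5], [3.0, 0, 0, 0, 5]]}}

```text
t: 5.05
position: [0.5349, 0.0138, 0.1453]
ee_rot: [[0.013, -0.0, 1.0], [-1.0, 0.0, 0.013], [-0.0, -1.0, -0.0]]
force: [-0.1, -0.1, -0.0]
finger_gap: 0.0504
```

```bash
python3 - <<'E'
from h import *
s=get_image("side")
a=s[100:280,200:400]
cv2.imwrite("pics/s3z.png",cv2.resize(cv2.convertScaleAbs(a,alpha=1.4),None,fx=3,fy=3,interpolation=3))
E
```

```text
(no output)
```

View pics/s3z.png

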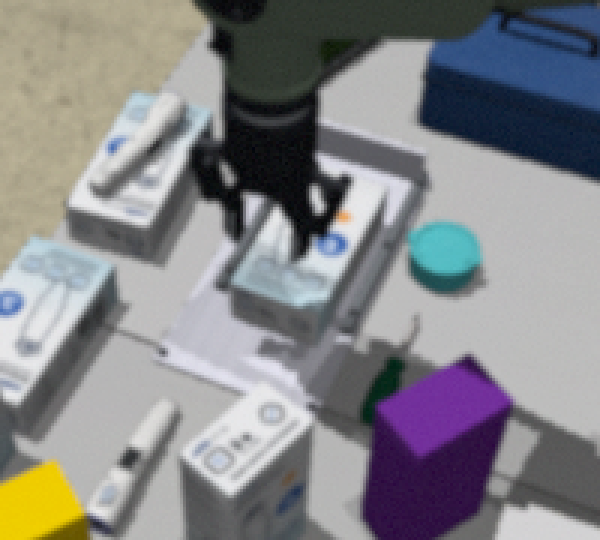

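```bash
python3 - <<'E'
from h import *
R=np.array([[.013,1,0],[-1,.013,0],[0,0,1]]);o=np.array([.536,-.0988,0])
z=lambda u,v:((u+.5)/3-.5+200,(v+.5)/3-.5+100)
for q,h in (((232,283),.06),((327,303),.06),((387,185),.06),((232,315),.006),((318,340),.006)):
    w=onz("side",z(*q),h);print(w,R.T@(w-o))
E
```

```text
[ 0.5768 -0.0009  0.06  ] [-0.0974  0.0421  0.06  ]
[ 0.4862 -0.0161  0.06  ] [-0.0834 -0.0487  0.06  ]
[ 0.4892 -0.1807  0.06  ] [ 0.0813 -0.0478  0.06  ]
[ 0.5788 -0.004   0.006 ] [-0.0943  0.044   0.006 ]
[ 0.4904 -0.011   0.006 ] [-0.0884 -0.0445  0.006 ]
```

Emit:
{"method": "arm_command", "body": {"plan": [[-2.5, 0, 0, 0, 5], [-2.5, 0, 0, 0, 5], [-2.5, 4, 0, 0, 5], [-2.5, 8, 0, 0, 5], [-2.5, 11.5, 0, 0, 5], [-2.5, 11.5, 0, 0, 5], [-2.5, 11.5, 0, 0, 5]]}}

```text
t: 5.8
position: [0.5344, 0.0384, 0.0302]
ee_rot: [[0.013, -0.001, 1.0], [-1.0, -0.0, 0.013], [0.0, -1.0, -0.001]]
force: [0.3, 0.6, 0.3]
finger_gap: 0.0498
```

```bash
python3 - <<'E'
from h import *
s=get_image("side")
a=s[100:280,200:400]
cv2.imwrite("pics/s4z.png",cv2.resize(cv2.convertScaleAbs(a,alpha=1.4),None,fx=3,fy=3,interpolation=3))
E
```

```text
(no output)
```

View pics/s4z.png

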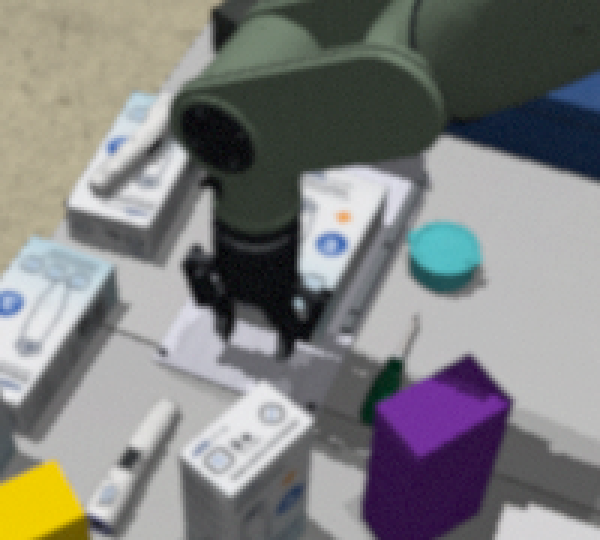

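Emit:
{"method": "arm_command", "body": {"plan": [[1, 0, 0, 0, 5], [2, 0, 0, 0, 5], [2.6, 0, 0, 0, 5], [3.2, 0, 0, 0, 5], [3.8, 0, 0, 0, 5], [4.3, 0, 0, 0, 5], [4.8, 0, 0, 0, 5], [5.3, 0, 0, 0, 5], [5.8, 0, 0, 0, 5], [6.3, 0, 0, 0, 5], [6.8, 0, 0, 0, 5], [7.3, 0, 0, 0, 5], [7.8, 0, 0, 0, 5], [8.3, 0, 0, 0, 5], [8.7, 0, 0, 0, 5], [9.0, 0, 0, 0, 5], [9.0, 0, 0, 0, 5]]}}

```text
t: 7.55
position: [0.5358, -0.052, 0.0303]
ee_rot: [[0.013, 0.0, 1.0], [-1.0, -0.0, 0.013], [0.0, -1.0, 0.0]]
force: [-0.3, -0.2, -1.1]
finger_gap: 0.0497
```

```bash
python3 - <<'E'
from h import *
s=get_image("side");t=get_image("top")
a=s[100:280,200:400];b=t[130:280,270:440]
cv2.imwrite("pics/s5z.png",cv2.resize(cv2.convertScaleAbs(a,alpha=1.4),None,fx=3,fy=3,interpolation=3))
cv2.imwrite("pics/t5z.png",cv2.resize(cv2.convertScaleAbs(b,alpha=1.4),None,fx=4,fy=4,interpolation=3))
E
```

```text
(no output)
```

View pics/s5z.png

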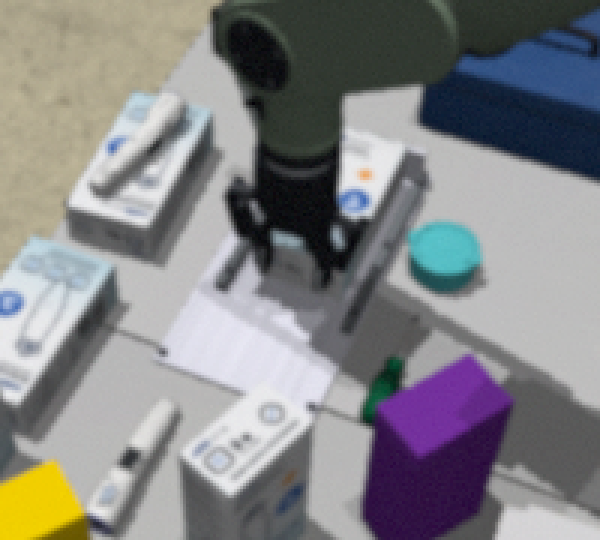

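View pics/t5z.png

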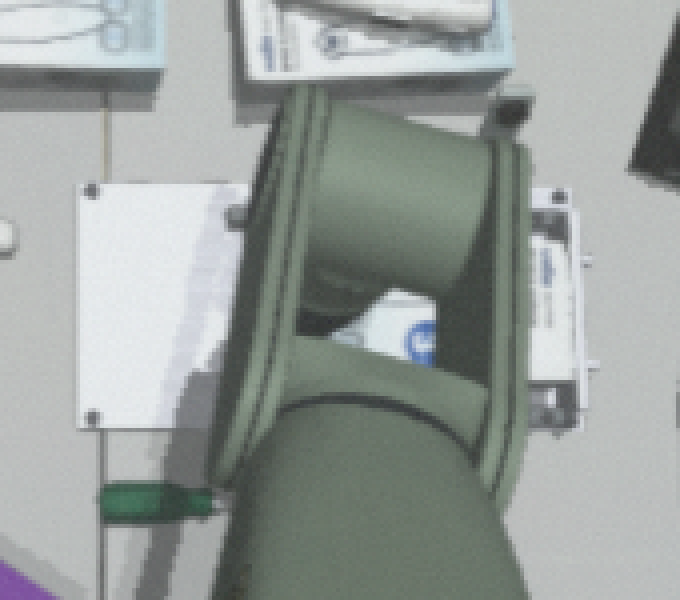

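Emit:
{"method": "arm_command", "body": {"plan": [[0.2, 0, 0, 0, 5], [0.4, 0, 0, 0, 5], [0.5, 0, 0, 0, 5], [0.5, 0, 0, 0, 5]]}}

```text
t: 8.05
position: [0.5359, -0.0565, 0.0303]
ee_rot: [[0.013, 0.0, 1.0], [-1.0, -0.0, 0.013], [0.0, -1.0, 0.0]]
force: [0.2, -0.5, 0.1]
finger_gap: 0.05
```

Emit:
{"method": "arm_command", "body": {"plan": [[0.1, 0, 0, 0, 5], [0.2, 0, 0, 0, 5], [0.2, 0, 0, 0, 5]]}}

```text
t: 8.35
position: [0.5361, -0.0571, 0.0303]
ee_rot: [[0.012, 0.0, 1.0], [-1.0, 0.002, 0.012], [-0.002, -1.0, 0.0]]
force: [1.1, 4.4, -0.7]
finger_gap: 0.0501
```

Emit:
{"method": "arm_command", "body": {"plan": [[0.1, 0, 0, 0, 5], [0.1, 0, 0, 0, 5], [0.1, 0, 0, 0, 5]]}}

```text
t: 8.65
position: [0.5361, -0.0571, 0.0303]
ee_rot: [[0.012, 0.0, 1.0], [-1.0, 0.004, 0.012], [-0.004, -1.0, 0.0]]
force: [1.3, 8.8, 0.7]
finger_gap: 0.0499
```

Emit:
{"method": "arm_command", "body": {"plan": [[-1.5, 0, 0, 0, 5], [-3, 0, 0, 0, 5], [-3, -5, 0, 0, 4], [-4, -10, 0, 0, 2], [-7, -15, 0, 0, 0], [-11, -20, 0, 0, 0], [-15, -22, 0, 0, 0], [-15, -22, 0, 0, 0], [-15, -22, 0, 0, 0], [-15, -22, 0, 0, 0]]}}

```text
t: 9.65
position: [0.533, 0.0903, 0.2487]
ee_rot: [[0.014, -0.003, 1.0], [-1.0, -0.001, 0.014], [0.001, -1.0, -0.003]]
force: [0.2, -0.3, -0.2]
finger_gap: 0.0004
```

```bash
python3 - <<'E'
from h import *
s=get_image("side");t=get_image("top");cv2.imwrite("pics/t6.png",t)
a=s[100:280,200:400];b=t[130:280,270:440]
cv2.imwrite("pics/s6z.png",cv2.resize(cv2.convertScaleAbs(a,alpha=1.4),None,fx=3,fy=3,interpolation=3))
cv2.imwrite("pics/t6z.png",cv2.resize(cv2.convertScaleAbs(b,alpha=1.4),None,fx=4,fy=4,interpolation=3))
E
```

```text
(no output)
```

View pics/s6z.png

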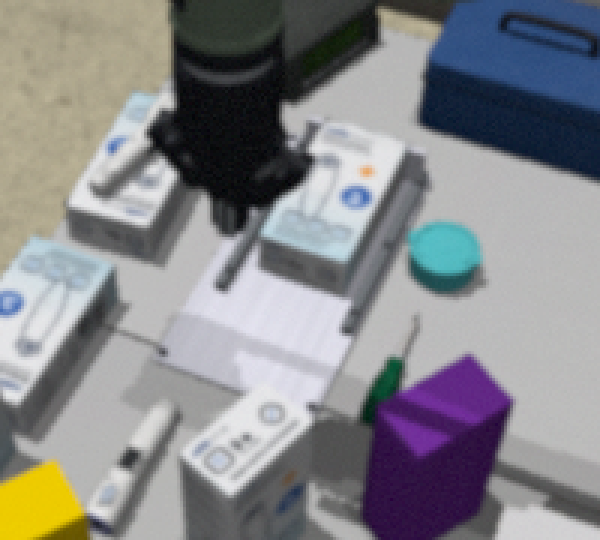

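View pics/t6z.png

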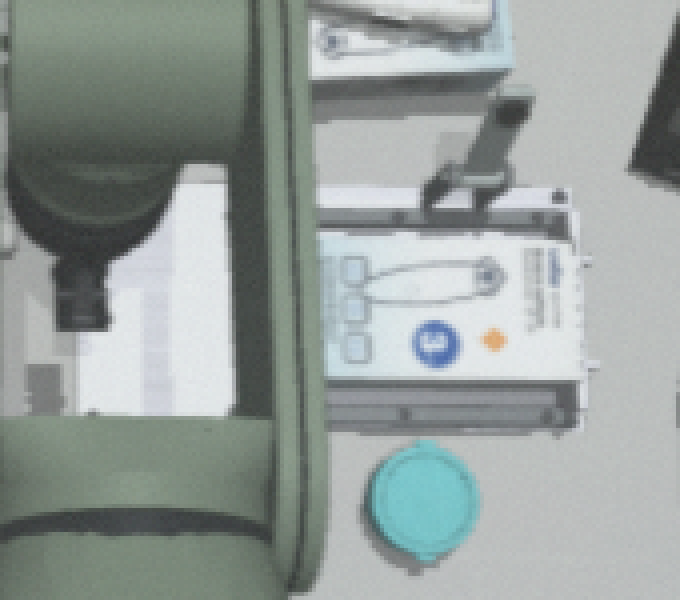

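Emit:
{"method": "arm_command", "body": {"plan": [[27.4, 0, 15.4, 0, 0], [27.4, 0, 15.4, 0, 0], [27.4, 0, 15.4, 0, 0], [27.4, 0, 15.4, 0, 0], [27.4, 0, 15.4, 0, 0], [27.4, 0, 15.4, 0, 0], [27.4, 0, 15.4, 0, 0], [27.4, 0, 15.4, 0, 0], [27.4, 0, 15.4, 0, 0]]}}

```text
t: 10.65
position: [0.6902, -0.1819, 0.248]
ee_rot: [[0.011, -0.004, 1.0], [-1.0, 0.002, 0.011], [-0.002, -1.0, -0.004]]
force: [-0.5, 0.1, 0.1]
finger_gap: -0.0001
```

```bash
python3 - <<'E'
from h import *
s=get_image("side");t=get_image("top")
a=s[70:220,220:400];b=t[100:250,290:460]
cv2.imwrite("pics/s7z.png",cv2.resize(cv2.convertScaleAbs(a,alpha=1.4),None,fx=4,fy=4,interpolation=3))
cv2.imwrite("pics/t7z.png",cv2.resize(cv2.convertScaleAbs(b,alpha=1.4),None,fx=4,fy=4,interpolation=3))
E
```

```text
(no output)
```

View pics/s7z.png

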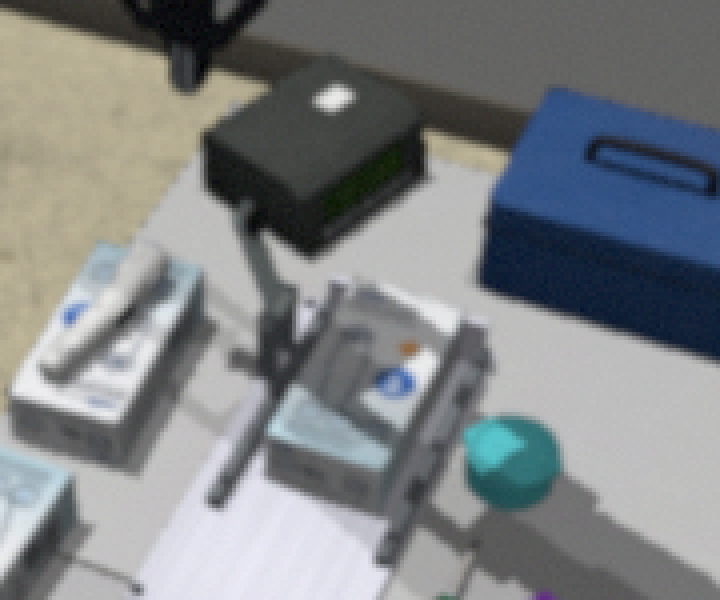

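View pics/t7z.png

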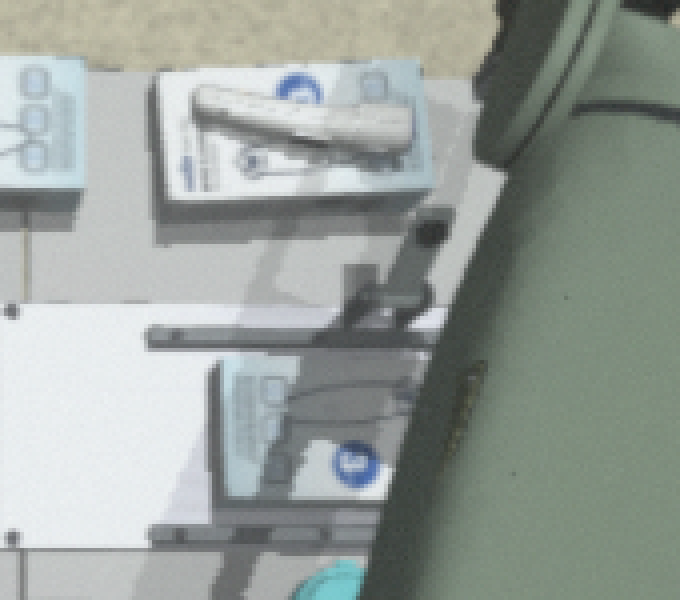

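Emit:
{"method": "arm_command", "body": {"plan": [[0, 4, 0, 0, 0], [0, 8, 0, 0, 0], [0, 12.3, 0, 0, 0], [0, 12.3, 0, 0, 0], [0, 12.3, 0, 0, 0]]}}

```text
t: 11.25
position: [0.6908, -0.1799, 0.1271]
ee_rot: [[0.014, -0.002, 1.0], [-1.0, 0.001, 0.014], [-0.001, -1.0, -0.002]]
force: [-0.0, 1.0, 0.5]
finger_gap: 0.0001
```

```bash
python3 - <<'E'
from h import *
s=get_image("side");t=get_image("top")
a=s[70:220,220:400]
cv2.imwrite("pics/s8z.png",cv2.resize(cv2.convertScaleAbs(a,alpha=1.4),None,fx=4,fy=4,interpolation=3))
E
```

```text
(no output)
```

View pics/s8z.png

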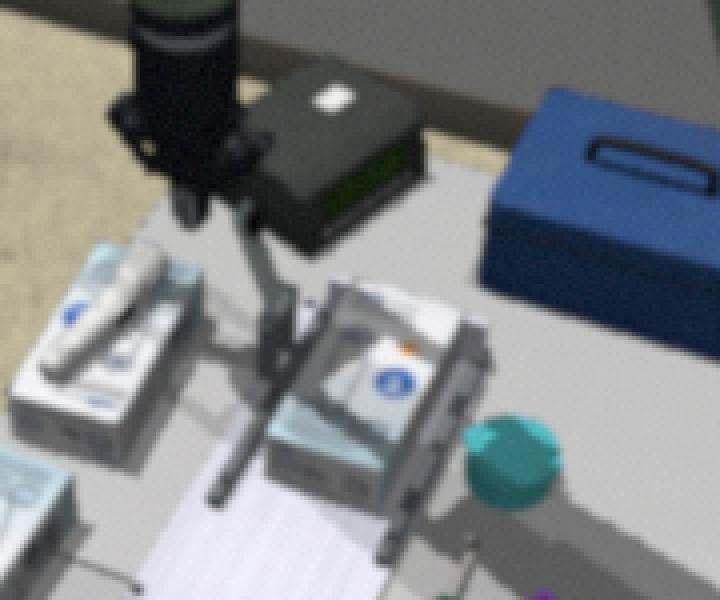

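Emit:
{"method": "arm_command", "body": {"plan": [[0, 1, 0, 0, 0], [0, 1, -1, 0, 0], [0, 1, -2, 0, 0], [0, 1, -3, 0, 0], [0, 1, -3.6, 0, 0], [0, 1, -4.2, 0, 0], [0, 1, -4.8, 0, 0], [0, 1, -5.4, 0, 0], [0, 1, -6, 0, 0], [0, 1, -6.4, 0, 0]]}}

```text
t: 12.35
position: [0.6296, -0.1829, 0.1225]
ee_rot: [[0.013, 0.008, 1.0], [-1.0, -0.003, 0.013], [0.003, -1.0, 0.008]]
force: [0.0, 0.5, 6.0]
finger_gap: -0.0002
```

```bash
python3 - <<'E'
from h import *
s=get_image("side");t=get_image("top")
a=s[70:220,220:400]
cv2.imwrite("pics/s9z.png",cv2.resize(cv2.convertScaleAbs(a,alpha=1.4),None,fx=4,fy=4,interpolation=3))
E
```

```text
(no output)
```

View pics/s9z.png

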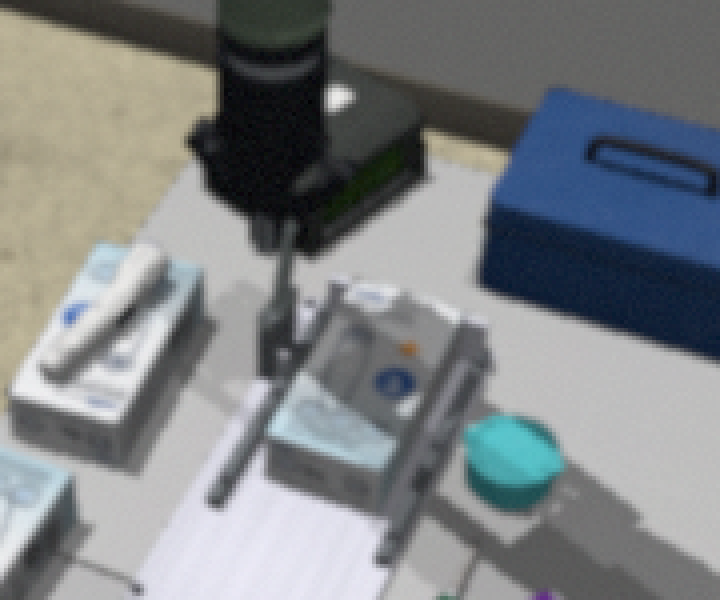

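Emit:
{"method": "arm_command", "body": {"plan": [[0, -1, 0, 0, 0], [0, -2, 0, 0, 0], [0, -2, 0, 0, 0]]}}

```text
t: 12.75
position: [0.6288, -0.1829, 0.1396]
ee_rot: [[0.013, 0.004, 1.0], [-1.0, -0.002, 0.013], [0.002, -1.0, 0.004]]
force: [-0.5, -0.2, 0.8]
finger_gap: -0.0
```

Emit:
{"method": "arm_command", "body": {"plan": [[0, 0, -0.5, 0, 0], [0, 0, -1, 0, 0], [0, 0, -1.5, 0, 0], [0, 0, -2, 0, 0], [0, 0, -2, 0, 0]]}}

```text
t: 13.25
position: [0.6065, -0.1823, 0.1368]
ee_rot: [[0.013, -0.001, 1.0], [-1.0, 0.0, 0.013], [-0.001, -1.0, -0.001]]
force: [-1.2, 0.0, -0.7]
finger_gap: 0.0002
```

```bash
python3 - <<'E'
from h import *
s=get_image("side");t=get_image("top")
a=s[70:220,220:400]
cv2.imwrite("pics/s10z.png",cv2.resize(cv2.convertScaleAbs(a,alpha=1.4),None,fx=4,fy=4,interpolation=3))
E
```

```text
(no output)
```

View pics/s10z.png

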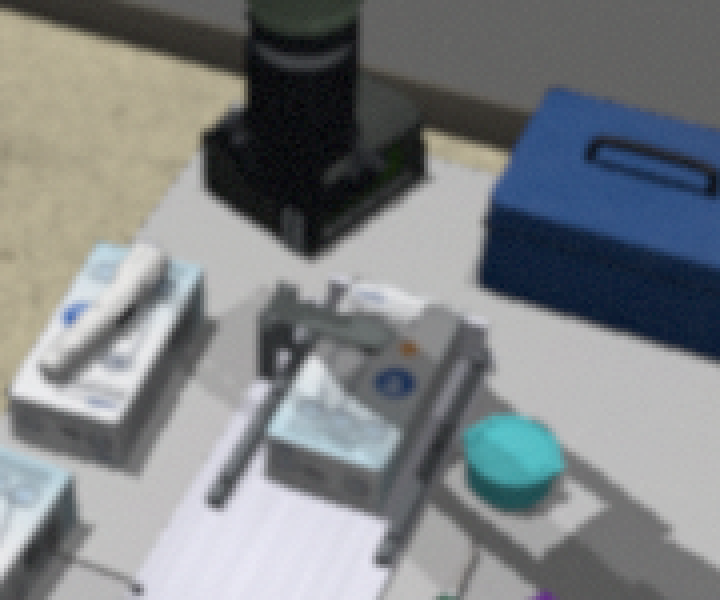

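The side picture shows the bar level on the carton (from about (280,315) to (385,340) in the crop). Next I retract straight up, move aside and check.

Emit:
{"method": "arm_command", "body": {"plan": [[0, -4, 0, 0, 0], [0, -8, 0, 0, 0], [0, -12, 0, 0, 0], [-5, -14, 0, 0, 0], [-10, -14, 0, 0, 0], [-15, -14, 0, 0, 0], [-20, -14, 0, 0, 0], [-25, -14, 0, 0, 0], [-29, -14, 0, 0, 0], [-29, -14, 0, 0, 0], [-29, -14, 0, 0, 0], [-29, -14, 0, 0, 0]]}}

```text
t: 14.55
position: [0.6039, 0.1066, 0.2772]
ee_rot: [[0.012, -0.0, 1.0], [-1.0, -0.001, 0.012], [0.001, -1.0, -0.0]]
force: [0.1, 1.2, -1.1]
finger_gap: 0.0002
```

```bash
python3 - <<'E'
from h import *
s=get_image("side");t=get_image("top")
cv2.imwrite("pics/t11.png",t)
a=s[70:220,220:400];b=t[130:270,270:440]
cv2.imwrite("pics/s11z.png",cv2.resize(cv2.convertScaleAbs(a,alpha=1.4),None,fx=4,fy=4,interpolation=3))
cv2.imwrite("pics/t11z.png",cv2.resize(cv2.convertScaleAbs(b,alpha=1.4),None,fx=4,fy=4,interpolation=3))
E
```

```text
(no output)
```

View pics/s11z.png

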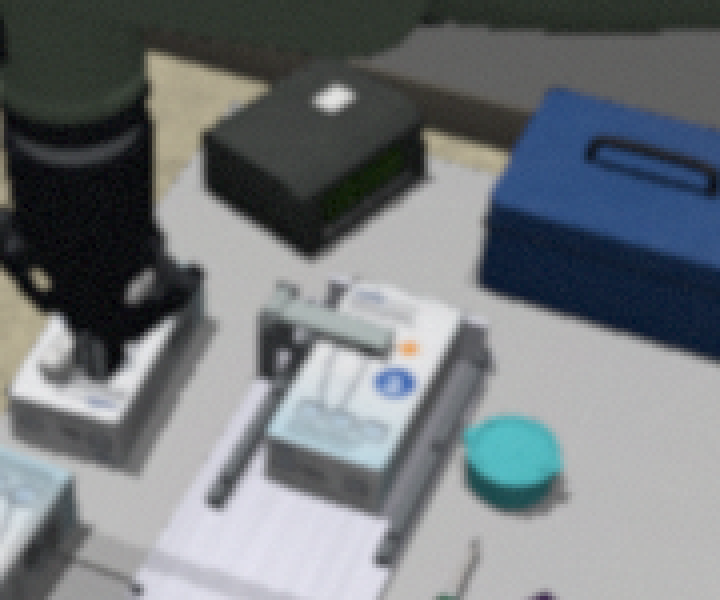

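View pics/t11z.png

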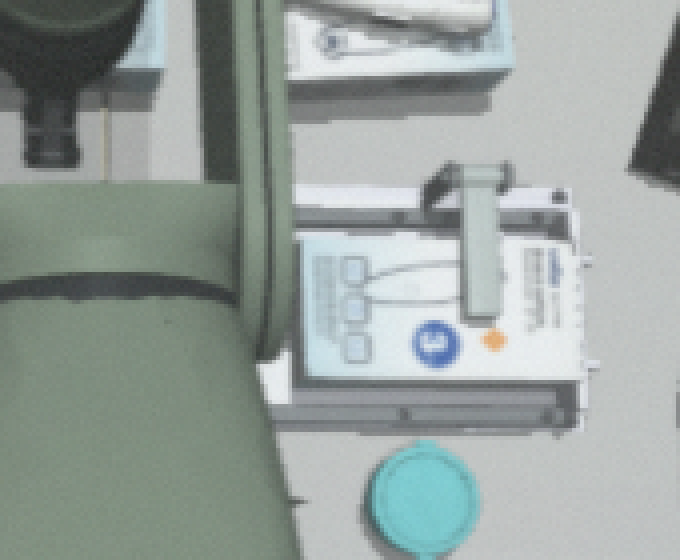

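View pics/t11.png

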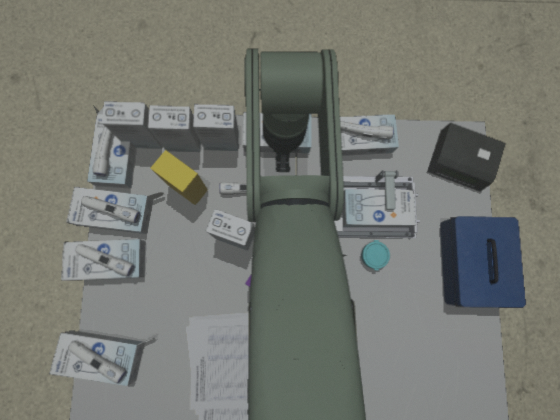

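```bash
python3 - <<'E'
from h import *
R=np.array([[.013,1,0],[-1,.013,0],[0,0,1]]);o=np.array([.536,-.0988,0])
z=lambda u,v:((u+.5)/4-.5+270,(v+.5)/4-.5+130)
for q in ((301,237),(304,380),(579,237),(580,381)):
    print(R.T@(onz("top",z(*q),.06)-o))
# bar tip centre, top + side triangulation
o1,d1=ray("top",z(483,320)); o2,d2=ray("side",((392+.5)/4-.5+220,(340+.5)/4-.5+70))
A=np.stack([d1,-d2],1);t=np.linalg.lstsq(A,o2-o1,rcond=None)[0];p,q=o1+d1*t[0],o2+d2*t[1]
print("tip",R.T@((p+q)/2-o),np.linalg.norm(p-q)); s=arm.observe();print(s["position"],s["force"])
E
```

```text
[-0.0298  0.0434  0.06  ]
[-0.0303 -0.0493  0.06  ]
[0.1517 0.0448 0.06  ]
[ 0.147  -0.0491  0.06  ]
tip [ 0.0825 -0.0115  0.0723] 0.001113531033710125
[0.604  0.106  0.2773] [-0.4834  0.7429  0.2533]
```

```bash
python3 - <<'E'
from bench import arm
print(arm.close_job()); print(arm.observe()["t"])
E
```

```text
the job is handed in; nothing more can be done
None
the job is handed in; nothing more can be done
```

I tipped the carton over by pushing it high on its rear face. I then pushed it along the channel with two spread fingers until it met the end stop. Last, I flipped the hold-down bar past upright with the shut fingers, and it fell onto the carton. I backed the arm clear and handed the job in shortly after t = 14.6 s; no verdict was reported.

**Last checks:**
- **End stop:** the push force rose to 8.8 N with no further movement. In the last top picture the carton's ends measure x ≈ -30 and +149 mm in the cradle frame (expected -28 and +150). That is within the 2 mm calibration.
- **Heading:** the long edges are within about 0.01 rad of the channel. The two front corners differed by about 5 mm and the rear ones by less than 1 mm; I put this down to a blurred edge.
- **Bar:** its tip measured at y ≈ -12 mm and z ≈ 72 mm, so it lies level on the carton. I had no direct reading of its contact force or joint angle.
- **Loose things:** the tub, thermometer and spare carton looked unmoved in the last pictures. The screwdriver was mostly behind the arm in the last top picture; what I could see of it looked unmoved.

**One snag:** on the first push of the bar its tip came up under the finger linkage, at about 6 N. I raised the tool 2 cm and finished the push cleanly.

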